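# Shim the short foot of a pharmacy shelf rack

## Robot

A 6-joint arm with a two-finger parallel gripper is mounted at the origin on the work surface. World frame = base frame: x ahead of the robot, y to its left, z up, the work surface at z = 0. Lengths are in m, angles in degrees, forces in N, time in s.
With the tool pointing down it reaches from about 0.325 to 0.85 m from the base axis. Payload 15.5 kg.
Tool frame: the origin (TCP) lies midway between the tips of the shut fingers; the grasp point (between the pads) lies 19 mm behind it; z points along the fingers, y is the line along which they close (so a half turn about z gives the same grasp; the last joint's range is limited). The gripper opens to 91 mm and grips with 3 to 60 N. Pads are 32 mm wide; open, the fingers measure 118 mm over their backs; the gripper's body (76 mm by 178 mm) begins 60 mm behind the grasp point.
Start: joints at [68.153, 28.281, 77.091, -0, 74.628, -5.472], TCP at [0.176, 0.6, 0.214] pointing down, gripper open.
Joint ranges: [-166.48, 166.48], [-47.26, 123.95], [12.59, 153.08], [-70.14, 250.14], [6.76, 159.57], [-176.63, 176.63]. Speed limits (degrees/s): [108.29, 108.29, 147.25, 172.46, 172.46, 172.46].

## Interface

Orientations are given as a 3x3 rotation matrix whose columns are the frame's x, y, z axes.
In Python, from bench import ctrl gives the robot as it stands. The module is installed in compiled form; this text tells all that it offers. Calls block until the motion is done:
- ctrl.goto(position, orientation): joint-space move of the TCP to a pose.
- ctrl.move_l(position, vel=0.15, ori=None, contact_N=None): straight line of the TCP; ori=None keeps the orientation; vel is the mean speed in m/s. With contact_N (N) it stops when the force on the tool has changed by that much, and returns True; else False.
- ctrl.movej(angles): joint-space move.
- ctrl.command_gripper(opening): opening from 0.0 (shut) to 1.0 (fully open); the grip force is fixed at half the most; returns when the fingers have stopped.
- ctrl.sleep(seconds).
- ctrl.ik(position, orientation): joint angles nearest the present ones, or None.
- ctrl.read_camera(name): name is "scene" or "side" or "wrist"; returns the picture (400x640x3 uint8, blue, green, red); there is no depth.
- ctrl.camera_params(name): a dict with "fx", "fy", "cx", "cy" (pixels), "D" ([k1, k2, p1, p2, k3] as OpenCV has them; the pictures are not rectified), "pose" (4x4, takes a point from camera to world coordinates); the wrist camera has in their place "T_tool_cam" (4x4, takes a point from camera to tool coordinates, whose origin is the TCP and whose axes are the flange's). Camera axes: x right, y up, looking along -z (the intrinsics and any distortion apply to the point x, -y, -z); pixel columns grow to the right and rows downward; lengths in m; the calibration is good to about 2 mm. A picture is of the moment at which its call begins: read the wrist's pose just before it. camera_params takes no time and is no camera call.
A pose or a line that the arm cannot do raises ctrl.MotionError and nothing moves.
- ctrl.sign_off(): hands the job in; it is judged then, once.
Readings, each from a call of its own:
- ctrl.current_t(): time.
- ctrl.current_q(): joint angles.
- ctrl.current_dq(): joint speeds.
- ctrl.current_effort(): joint torques, N m.
- ctrl.current_tool_pos(): TCP position.
- ctrl.current_eef_rot(): TCP orientation.
- ctrl.current_contact_force(): force on the tool from outside, world axes, zero at the start.
- ctrl.current_wrist_torque(): the same for the moment, N m.
- ctrl.current_grip_width(): opening from 0.0 (shut) to 1.0 (fully open).
- ctrl.current_grasp_force(): force on a finger pad.
Only numpy, scipy, OpenCV 4.12 (cv2) and the standard library are available. Lean on these libraries where they do the work, as an engineer would, in place of code of your own. Each camera call takes 0.05 s, during which the arm holds its last target. There are 200 camera calls.

## Task

The little green shelf rack on the counter has one front foot that hangs just clear of the surface. Take the tapered shim (not the flat strip) by its upright grip and, still holding it, slide it along the counter, thin end first and square to the rack, centred under that foot until you feel it pinched firmly between foot and counter, without forcing it. Then let go and leave it wedged there, with the other things left where they are.

Things in the scene. Friction and masses are not known exactly. Their poses are not given: they have to be found in the camera images.
- rack: Fixed green steel shelf rack, 200 mm deep (x), 270 mm wide (y), 260 mm tall, stock on it. Origin: centre of its footprint at counter height; front looks along its -x; z up. Shelf undersides start 53 mm up. Three rubber feet stand on the counter; the front -y one (point foot_spot) hangs clear, under a bracket that ends 128 mm before the origin, underside 40 mm up.
- foot_spot (a point): Point on the counter below the centre of the short foot, at (-110,-120,0) mm in the rack's frame, axes as the rack's. The foot is a rubber disc, 32 mm diameter, flat below. The gap from it to the counter is unknown, 5.5 to 11.5 mm, new every time; it does not yield. The shim goes in along the rack's +x. More than 20 N of pressing on the foot spoils its thread.
- shim: Tapered steel shim, loose, about 80 g, lying flat, 190 mm long (x), 24 mm wide. Origin: underside, below the middle of its grey ribbed upright grip (40 long x, 20 wide y, 34 mm tall). Blade along +x: 14 mm thick heel to x = 38 mm, then an even ramp falling 1 in 12 to 3 mm thick at the tip, x = 170 mm. z up.
- shim_tip (a point): Middle of the underside of the shim's thin end, 170 mm ahead (x) of its origin; axes as the shim's. Once pinched, the resistance to sliding grows by about 2 to 3 N per further mm (a push of 3 N presses on the foot with about 4 N); about 6 N of push is a firm pinch and it stays put when released.
- flat_strip: Bystander: a loose steel strip of the same length with the same grip, but its blade is narrow (13 mm) and flat, 4 mm thick all along: too thin. Origin below the middle of its grip, blade along +x. Not to be moved.
- bottle: Bystander: cream bottle, 54 mm diameter, 120 mm tall, standing; origin at the centre of its underside.
- tin: Bystander: tin, 60 mm diameter, 70 mm tall, standing; origin at the centre of its underside.
Things that resemble listed ones, but are neither listed nor needed, are in the scene too. What is shaped like the shim but red or turquoise is not meant.

How it is judged (in metres and radians):
On the way, in this order (a step that is already met when the one before it is completed fails the run):
1. the held shim's thin end is under the short foot, not yet pressing on it (x of shim_tip in the frame of foot_spot above -0.01 m and y of shim_tip in the frame of foot_spot between -0.015 and 0.015 m and z of shim_tip in the frame of foot_spot below 0.006 m and contact force between shim and rack below 1 N and contact force between the fingers and shim above 1 N), for 0.05 s.
2. the shim, still held, is pinched under the foot (over 1 N) (contact force between shim and rack above 1 N and contact force between the fingers and shim above 1 N), for 0.2 s.
At the end, for the whole second after the job is handed in: The shim lies flat (within 0.06 rad) and at rest, released, its tip at least 5 mm beyond the short foot's centre and within 15 mm of it sideways, within 0.2 rad of square to the rack, and it is still pinched: it presses on the foot with more than 0.8 N (contact force between shim and rack above 0.8 N and x of shim_tip in the frame of foot_spot above 0.005 m and y of shim_tip in the frame of foot_spot between -0.015 and 0.015 m and angle between the x axis of shim and the x axis of rack, either way round below 0.2 rad and angle between shim's own z axis and vertical below 0.06 rad and linear speed of shim below 0.01 m/s and contact force between the fingers and shim below 0.1 N); the robot touches nothing.
It fails at once if the shim is forced: it presses on the rack with more than 20 N (contact force between shim and rack above 20 N).
It fails at once if the flat strip is moved more than 20 mm (distance of flat_strip from where it was at the start of the episode above 0.02 m).
It fails at once if the bottle is moved more than 20 mm (distance of bottle from where it was at the start of the episode above 0.02 m).
It fails at once if the tin is moved more than 20 mm (distance of tin from where it was at the start of the episode above 0.02 m).
It also fails if it takes over 51 s, if anything falls off the work surface, if the arm or the gripper's body presses on something with over 40 N, if the wrist force passes 120 N, or if a joint passes its speed limit or range.

## Working session

There is one attempt and no reset: what is moved stays moved. The work goes in short steps, each a Python script; the robot and the scene stay as the last script left them, time stands still between calls to the robot, and variables do not carry over. Pictures are saved under pics/ and viewed, at most 10 in all, crops included, and the job is handed in when it is done.

```bash
mkdir -p pics
cat > h.py <<'E'
import numpy as np, cv2
from bench import ctrl
def cam(n):
    p=ctrl.camera_params(n)
    if n=="wrist":
        T=np.eye(4);T[:3,:3]=np.array(ctrl.current_eef_rot());T[:3,3]=ctrl.current_tool_pos()
        P=T@np.array(p["T_tool_cam"])
    else: P=np.array(p["pose"])
    K=np.array([[p["fx"],0,p["cx"]],[0,p["fy"],p["cy"]],[0,0,1.]])
    return K,np.array(p["D"],float),P
def rays(c,px):
    K,D,P=c
    u=cv2.undistortPoints(np.array(px,float).reshape(-1,1,2),K,D).reshape(-1,2)
    d=np.c_[u[:,0],-u[:,1],-np.ones(len(u))]
    return P[:3,3],d@P[:3,:3].T
def onz(c,px,z):
    o,d=rays(c,px); return o+d*((z-o[2])/d[:,2])[:,None]
def proj(c,X):
    K,D,P=c
    X=(np.atleast_2d(X)-P[:3,3])@P[:3,:3]
    return cv2.projectPoints(X*[1,-1,-1],np.zeros(3),np.zeros(3),K,D)[0].reshape(-1,2)
E
python3 - <<'E'
from h import *
for n in("scene","side"):
    cv2.imwrite(f"pics/{n}0.png",ctrl.read_camera(n)); c=cam(n); print(n,c[2].round(3).tolist(),c[0][0,0])
print(ctrl.camera_params("wrist"), ctrl.current_t())
E
```

```text
scene [[0.514, -0.526, 0.678, 1.243], [0.857, 0.297, -0.42, -0.436], [0.019, 0.797, 0.603, 0.631], [0.0, 0.0, 0.0, 1.0]] 372.0871899665459
side [[0.739, 0.459, -0.493, 0.023], [-0.673, 0.526, -0.519, -0.6], [0.021, 0.716, 0.698, 0.847], [0.0, 0.0, 0.0, 1.0]] 418.10721525857974
{'fx': 314.3218860088862, 'fy': 314.3218860088862, 'cx': 319.89896459883005, 'cy': 202.44012530717694, 'D': array([-0.03164687,  0.        ,  0.        ,  0.        ,  0.        ]), 'T_tool_cam': array([[ 2.08836205e-03,  9.63056391e-01,  2.69291714e-01,
         7.62919730e-02],
       [ 9.99997819e-01, -2.00994898e-03, -5.66906733e-04,
         5.96335906e-04],
       [-4.70054694e-06,  2.69292311e-01, -9.63058488e-01,
        -1.71005212e-01],
       [ 0.00000000e+00,  0.00000000e+00,  0.00000000e+00,
         1.00000000e+00]])} 0.1
```

View pics/scene0.png

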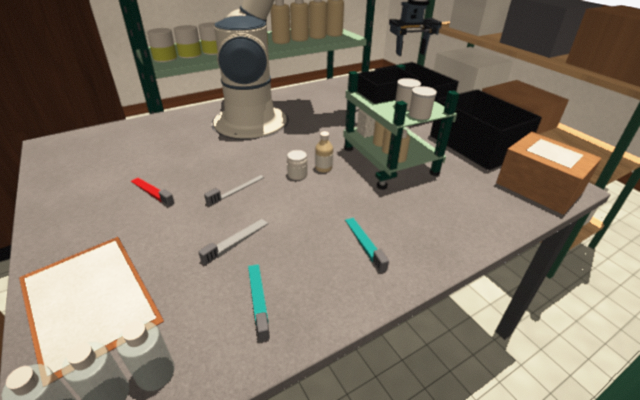

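View pics/side0.png

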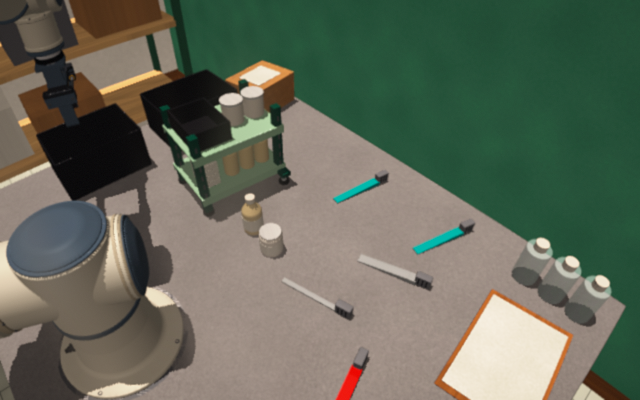

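Candidates seen: wide grey-bladed shim at scene (234,242) / side (395,270); narrow grey strip at scene (234,190) / side (318,298); red at scene (152,190); turquoise at scene (258,300) and (367,243). By the description I choose the wide grey one. The rack's projecting foot seems to be at scene (381,184) / side (284,176). I'll check both in one crop.

Run:
```python
from h import *
s=cv2.imread("pics/scene0.png");d=cv2.imread("pics/side0.png")
r=lambda im,x,y,w,h,W,H:cv2.resize(im[y:y+h,x:x+w],(W,H),interpolation=cv2.INTER_CUBIC)
a=np.hstack([r(s,335,60,130,140,390,420),r(d,155,70,140,150,392,420)])
b=np.hstack([r(s,190,170,90,100,200,180)[:, :],r(s,190,215,90,55,295,180),r(d,345,245,100,60,287,180)])
b=cv2.resize(b,(782,180));cv2.imwrite("pics/crop1.png",np.vstack([a,b]))
cs,cd=cam("scene"),cam("side")
print("shim/strip scene",onz(cs,[(205,256),(268,223),(209,200),(263,178)],0.005).round(3).tolist())
print("side",onz(cd,[(427,282),(360,258),(348,312),(284,281)],0.005).round(3).tolist())
print("rack scene",onz(cs,[(381,186),(438,178),(348,150)],0).round(3).tolist(), "side",onz(cd,[(284,182),(208,209)],0).round(3).tolist())
print("tin/bottle",onz(cs,[(297,178),(324,171)],0).round(3).tolist(),onz(cd,[(272,254),(253,232)],0).round(3).tolist())
```

```text
shim/strip scene [[0.605, -0.354, 0.005], [0.572, -0.182, 0.005], [0.407, -0.283, 0.005], [0.382, -0.112, 0.005]]
side [[0.628, -0.354, 0.005], [0.559, -0.192, 0.005], [0.425, -0.282, 0.005], [0.369, -0.119, 0.005]]
rack scene [[0.581, 0.173, 0.0], [0.633, 0.35, 0.0], [0.361, 0.204, 0.0]] side [[0.6, 0.167, 0.0], [0.363, 0.22, -0.0]]
tin/bottle [[0.424, -0.022, 0.0], [0.431, 0.068, -0.0]] [[0.401, -0.03, 0.0], [0.409, 0.064, 0.0]]
```

View pics/crop1.png

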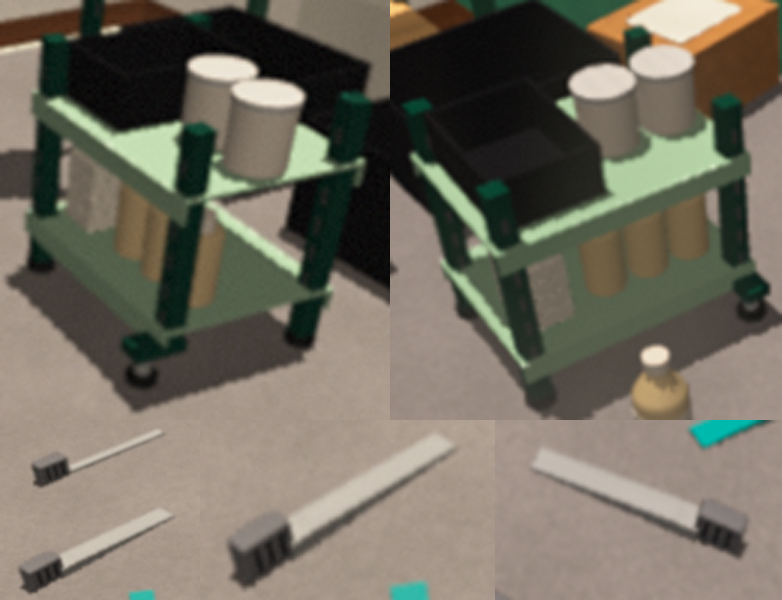

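The crop confirms the choice: the wide tapering blade with a grey ribbed grip, with the strip visibly narrower. The short foot sits under a bracket at scene (381,184) / side (284,178), near world (0.59,0.17). Rack +x points roughly along world +y. Next I lift over the rack and take close wrist views, with the camera trailing behind the tool.

```bash
cat >> h.py <<'E'
def R(yaw):  # tool x points BACK along heading yaw (deg), z down
    a=np.radians(yaw); x=-np.array([np.cos(a),np.sin(a),0]); z=np.array([0,0,-1.]); return np.c_[x,np.cross(z,x),z]
E
python3 - <<'E'
from h import *
print(ctrl.current_eef_rot())
for p in([.176,.6,.48],[.6,-.2,.48],[.59,-.26,.25],[.57,-.03,.25]):
    print(p,[None if (q:=ctrl.ik(p,R(y))) is None else np.round(q,1).tolist() for y in(80,105)], ctrl.ik(p,ctrl.current_eef_rot()) is not None)
E
```

```text
[[-9.59444987e-01  2.81895649e-01 -3.98872456e-04]
 [ 2.81895909e-01  9.59444512e-01 -9.61333588e-04]
 [ 1.11700233e-04 -1.03478721e-03 -9.99999458e-01]]
[0.176, 0.6, 0.48] [[68.2, 21.7, 48.1, -0.0, 110.1, -101.8], [68.2, 21.7, 48.1, -0.0, 110.1, -126.8]] True
[0.6, -0.2, 0.48] [[-23.8, 22.5, 46.9, -0.0, 110.6, 166.2], [-23.8, 22.5, 46.9, -0.0, 110.6, 141.2]] True
[0.59, -0.26, 0.25] [[-29.1, 28.2, 71.3, -0.0, 80.5, 160.9], [-29.1, 28.2, 71.3, -0.0, 80.5, 135.9]] True
[0.57, -0.03, 0.25] [None, [-9.0, 22.0, 82.0, -0.0, 76.0, 156.0]] True
```

Run:
```python
from h import *
r0=ctrl.current_eef_rot()
ctrl.goto([.176,.6,.48],r0); q=ctrl.ik([.6,-.2,.48],R(95)); ctrl.movej(q)
def shot(n):
    ctrl.sleep(.2); c=cam("wrist"); im=ctrl.read_camera("wrist"); cv2.imwrite(f"pics/{n}.png",im); np.savez(f"{n}.npz",*c)
ctrl.goto([.59,-.25,.25],R(100)); shot("wA")
ctrl.goto([.58,-.08,.25],R(92)); shot("wB")
print(ctrl.current_t())
a,b=[cv2.imread(f"pics/{n}.png") for n in("wA","wB")]
cv2.imwrite("pics/wAB.png",cv2.rotate(np.vstack([b,a])[:, 70:570],cv2.ROTATE_180)[:, :])
im=cv2.imread("pics/wAB.png");cv2.imwrite("pics/wAB.png",cv2.resize(im,(375,600)))
cv2.imwrite("pics/wB2.png",cv2.rotate(b,cv2.ROTATE_180)); cv2.imwrite("pics/wA2.png",cv2.rotate(a,cv2.ROTATE_180))
```

```text
6.45
```

View pics/wB2.png

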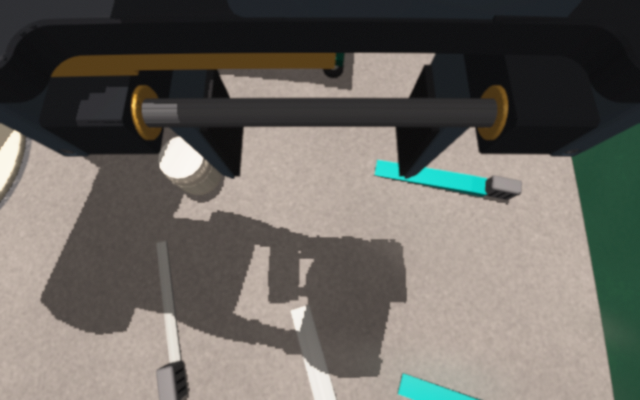

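View pics/wA2.png

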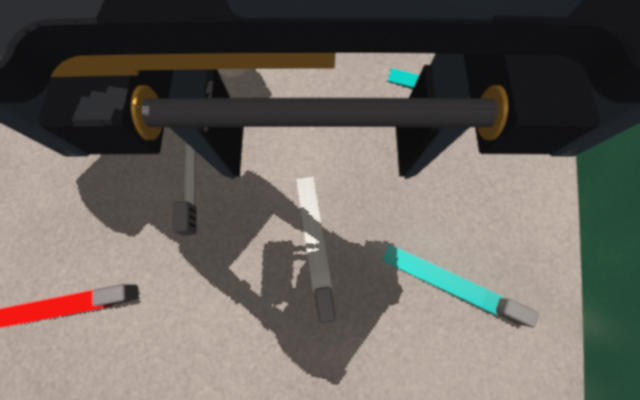

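View A (turned 180°) shows the shim with its tip at (306,179) and grip at (325,305), and the strip well off to the left. The gripper hides the foot in view B. I'll triangulate the foot and post tops from the two fixed views and check the shim in three views.

Run:
```python
from h import *
cs,cd=cam("scene"),cam("side")
def tri(p,q):
    o1,d1=rays(cs,[p]);o2,d2=rays(cd,[q]);d1=d1[0]/np.linalg.norm(d1);d2=d2[0]/np.linalg.norm(d2)
    t=np.linalg.lstsq(np.c_[d1,-d2],o2-o1,rcond=None)[0];a,b=o1+t[0]*d1,o2+t[1]*d2
    return (a+b)/2,np.linalg.norm(a-b)
F=tri((382,185),(284.3,180));S=tri((401.3,103.7),(275,106.8));O=tri((353,74),(192.5,137.9));B=tri((452.7,92.7),(243.2,82.5))
for n,x in zip("FSOB",(F,S,O,B)):print(n,x[0].round(4),round(x[1],4))
v=O[0]-S[0];print("yaw from y",np.degrees(np.arctan2(v[1],v[0]))-90,np.linalg.norm(v[:2]))
v=B[0]-S[0];print("yaw from x",np.degrees(np.arctan2(v[1],v[0])),np.linalg.norm(v[:2]))
z=np.load("wA.npz");c=tuple(z[k] for k in z.files)
fl=lambda u,v:(639-u,399-v)
for p,h in(((306,179),.003),((321,287),.014),((325,290),.034),((326,319),.034)):print("A",p,onz(c,[fl(*p)],h).round(4))
z=np.load("wB.npz");c=tuple(z[k] for k in z.files)
print("B tip",onz(c,[fl(298.5,309)],.003).round(4))
# fixed-view shim from masks: blade light grey
print("scene",onz(cs,[(265.5,223)],.003).round(4),onz(cs,[(209,247)],.034).round(4),"side",onz(cd,[(362,259)],.003).round(4),onz(cd,[(425,276)],.034).round(4))
# crop of A around shim, and contact sheet
a=cv2.imread("pics/wA2.png")[165:330,280:350];b=cv2.imread("pics/scene0.png")[210:270,190:280];d=cv2.imread("pics/side0.png")[245:295,350:440]
a=cv2.resize(a,None,fx=3.5,fy=3.5);b=cv2.resize(b,(520,347));d=cv2.resize(d,(520,289));
o=np.zeros((600,770,3),np.uint8);o[:578,:245]=a[:578,:245];o[:300,250:]=b[:300];o[305:594,250:]=d;cv2.imwrite("pics/crop2.png",o)
```

```text
F [0.596  0.1609 0.0161] 0.0024
S [0.5967 0.187  0.2571] 0.0021
O [0.3593 0.2053 0.2571] 0.0
B [0.6095 0.3542 0.2583] 0.0049
yaw from y 85.58141316183253 0.23816707401472617
yaw from x 85.62401066893356 0.16772564644089769
A (306, 179) [[ 0.5611 -0.187   0.003 ]]
A (321, 287) [[ 0.6073 -0.3273  0.014 ]]
A (325, 290) [[ 0.6124 -0.3297  0.034 ]]
A (326, 319) [[ 0.6191 -0.3616  0.034 ]]
B tip [[ 0.5578 -0.1875  0.003 ]]
scene [[ 0.5671 -0.1869  0.003 ]] [[ 0.6125 -0.3417  0.034 ]] side [[ 0.5618 -0.1964  0.003 ]] [[ 0.6179 -0.3482  0.034 ]]
```

View pics/crop2.png

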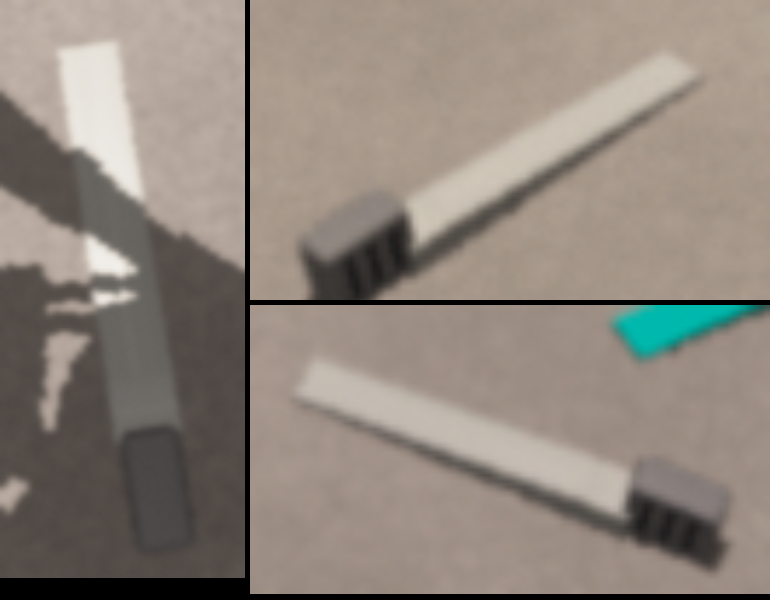

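```bash
cat >> h.py <<'E'
FOOT=np.array([.5948,.162,0]); YR=85.6
def Rt(yaw,t=15): # tool x forward along heading, body leaning back by t
    a,t=np.radians([yaw,t]); f=np.array([np.cos(a),np.sin(a),0]); u=np.array([0,0,1.])
    x=np.cos(t)*f+np.sin(t)*u; z=np.sin(t)*f-np.cos(t)*u; return np.c_[x,np.cross(z,x),z]
def tcp(grip,yaw,z=.019,t=15): # TCP so that the finger axis meets z=.027 above the grip origin (-3 mm)
    a=np.radians(yaw); f=np.array([np.cos(a),np.sin(a),0]); g=np.array([grip[0],grip[1],0])
    return g+f*(-.003-(.027-z)*-np.tan(np.radians(t)))+[0,0,z]
E
python3 - <<'E'
from h import *
z=np.load("wA.npz");c=tuple(z[k] for k in z.files);fl=lambda u,v:(639-u,399-v)
tip=onz(c,[fl(305.4,177.9)],.003)[0];g=onz(c,[fl(324.9,304.7)],.034)[0]
yaw=np.degrees(np.arctan2(*(tip-g)[1::-1]));print(tip,g,yaw,np.linalg.norm((tip-g)[:2]))
print("turq",onz(cam("scene"),[(350,221)],0))
x=np.array([np.cos(np.radians(YR)),np.sin(np.radians(YR)),0])
for gg,y in((g,yaw),(FOOT-.21*x,YR),(FOOT-.08*x,YR)): print(ctrl.ik(tcp(gg,y),Rt(y)))
p=tcp(g,yaw); ctrl.goto(p+[0,0,.12],Rt(yaw)); ctrl.move_l(p,vel=.1)
w=ctrl.current_contact_force(); ctrl.command_gripper(0.0); ctrl.sleep(.2)
print(w,ctrl.current_contact_force(),ctrl.current_grip_width()*91,ctrl.current_grasp_force(),ctrl.current_tool_pos()-p,ctrl.current_t())
cv2.imwrite("pics/g_scene.png",ctrl.read_camera("scene")[180:290,170:330])
im=cv2.imread("pics/g_scene.png");cv2.imwrite("pics/g_scene.png",cv2.resize(im,None,fx=4,fy=4))
E
```

```text
[ 0.55991496 -0.18554649  0.003     ] [ 0.61512879 -0.34616865  0.034     ] 108.97039433632558 0.16984711966506708
turq [[0.6642061  0.00614513 0.        ]]
[-38.28776556  52.11730082  61.76211612   8.20041278  78.9329522
 -59.73973903]
[-19.50430541  40.55903109  93.01067625  18.51093617  51.91083836
 -27.28124618]
[ -6.82910864  40.22564393  94.00448899  20.28055219  48.24754123
 -16.33892084]
[-0.46583792  0.40550628 -0.10721596] [-0.23959975  1.03119595 -1.00238219] 19.622113610033146 29.975465834140778 [-4.07639111e-06 -1.49704568e-05  8.26053752e-06] 12.4583
```

View pics/g_scene.png

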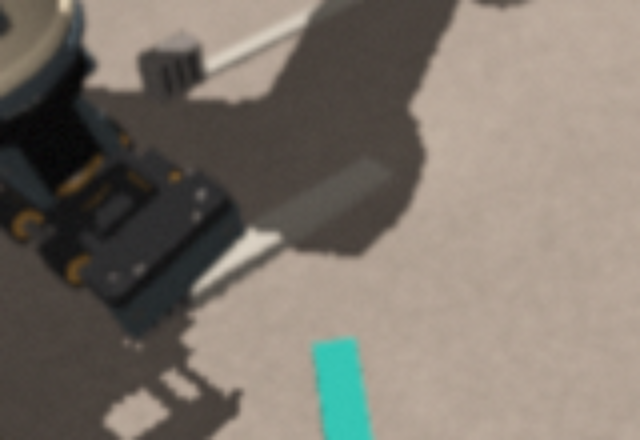

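The fingers are on the grip (19.6 mm wide, 30 N), with the shim flat in the scene crop and its tip near crop (378,172). Next I slide it to just in front of the foot and check the alignment.

Run:
```python
from h import *
x=np.array([np.cos(np.radians(YR)),np.sin(np.radians(YR)),0])
ctrl.move_l(tcp(FOOT-.21*x,YR),vel=.08,ori=Rt(YR)); ctrl.sleep(.2)
print(ctrl.current_contact_force(),ctrl.current_grip_width()*91,ctrl.current_grasp_force(),ctrl.current_t())
a=ctrl.read_camera("scene")[150:250,300:430];b=ctrl.read_camera("side")[150:280,250:380]
cv2.imwrite("pics/pre.png",np.hstack([cv2.resize(a,(400,308),interpolation=2),cv2.resize(b,(400,400),interpolation=2)[:308]]))
for n in("scene","side"): print(n,proj(cam(n),[FOOT-.04*x+[0,0,.003],FOOT-.1*x+[0,0,.009],FOOT+[0,0,.008]]).round(1).tolist())
```

```text
[-0.45638677 -0.11695942 -0.40931508] 19.870097192961914 29.97487485408783 16.6167
scene [[369.5, 192.2], [351.3, 196.0], [381.5, 187.3]]
side [[291.3, 190.0], [303.3, 199.8], [283.7, 181.6]]
```

View pics/pre.png

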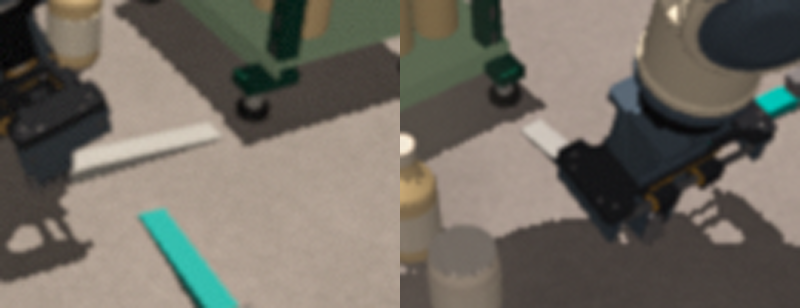

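Tip at scene (370,192.6) / side (293.5,192.6), within a few mm of prediction and in line with the foot (382,185) / (284,181). Now I push in by feel.

Run:
```python
from h import *
x=np.array([np.cos(np.radians(YR)),np.sin(np.radians(YR)),0])
P=lambda s: tcp(FOOT+(s-.17)*x,YR)   # s = nominal tip position past the foot centre
push=lambda: -np.dot(ctrl.current_contact_force(),x)
ctrl.move_l(P(.006),vel=.03); ctrl.sleep(.1)
s=.006; f0=push(); print("base",f0,ctrl.current_t()); fz0=ctrl.current_contact_force()[2]
while s<.1:
    f=push()-f0
    s+=.002 if f<1.2 else .0005
    ctrl.move_l(P(s),vel=.012); f=push()-f0
    if f>.8: ctrl.sleep(.05); f=push()-f0; print(round(s*1e3,1),round(f,2),round(ctrl.current_contact_force()[2]-fz0,2))
    if f>6: break
    if ctrl.current_t()>40: print("late");break
ctrl.sleep(.4)
print(s,push()-f0,push(),ctrl.current_grip_width()*91,ctrl.current_t())
```

```text
base -0.2608526250287294 18.5
14.0 0.28 -0.16
26.0 1.26 -0.68
32.5 -0.13 -0.12
54.5 1.26 -1.57
55.0 5.12 -0.62
55.5 5.71 0.1
56.0 7.47 -0.54
0.056000000000000036 7.35474446511616 7.093891840087431 19.742649986958195 27.85
```

Run:
```python
from h import *
ctrl.command_gripper(0.55); ctrl.sleep(.3); print(ctrl.current_contact_force(),ctrl.current_t())
p=np.array(ctrl.current_tool_pos());z=np.array(ctrl.current_eef_rot())[:,2]
ctrl.move_l(p-.06*z,vel=.06); ctrl.move_l(p-.06*z+[0.02,-.16,.1],vel=.15); ctrl.sleep(.3)
a=ctrl.read_camera("scene")[130:250,270:430];b=ctrl.read_camera("side")[150:270,240:400]
cv2.imwrite("pics/end.png",np.hstack([cv2.resize(a,(400,300),interpolation=2),cv2.resize(b,(400,300),interpolation=2)]))
print(ctrl.current_contact_force(),ctrl.current_t())
x=np.array([np.cos(np.radians(YR)),np.sin(np.radians(YR)),0])
for n,o in(("scene",(270,130)),("side",(240,150))): print(n,((proj(cam(n),[FOOT+(.056-.17)*x+[0,0,.034]])-o)*2.5).round())
```

```text
[-0.40767834 -0.88167372 -0.47100197] 28.7917
[ 0.24544336 -0.05010002  0.12096446] 31.7583
scene [[194. 150.]]
side [[165. 115.]]
```

View pics/end.png

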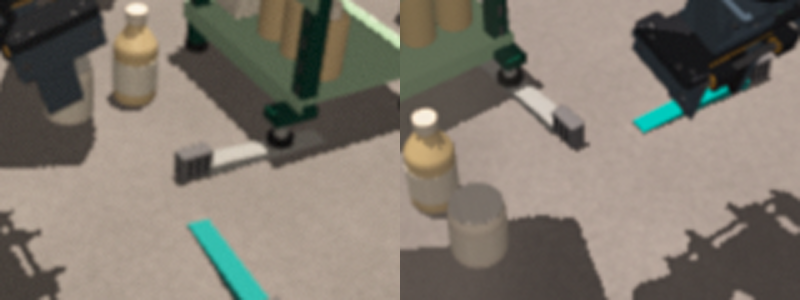

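The end views show the shim flat and square, wedged centrally under the foot (scene crop (280,145), side crop (510,78)). Its grip is where predicted, the bottle and tin are undisturbed, and the gripper is clear.

```bash
python3 -c "
from h import *
print(ctrl.sign_off())"
```

```text
the job is handed in; nothing more can be done
None
```

The tapered shim is wedged flat and square under the short foot, pinched with about 7 N of push (the target was about 6 N) and released. The bottle and tin look undisturbed and the arm stayed well clear of the flat strip. The job was handed in at about 32 s; the hand-in call returned no verdict.

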